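# Re-seat the comparator spindle and store the reading

### The job

At the gauge stand, press the dial gauge's lifting lever gently all the way down with the fingertips and let it spring back up, so that the spindle re-seats on the glass disc. Then press the long bar-shaped store key on the readout gently all the way down and withdraw. Press no other key, and leave the glass disc, brass master and steel block where they are.

Things in the scene. Friction and masses are not known exactly. Their poses are not given: they have to be found in the camera images.
- stand: comparator stand, fixed: black granite base 160 (x) x 110 (y) x 45 mm, origin at the centre of its underside. Steel column 28 mm across at x = +55 mm, up to 220 mm high. Arm at 98 to 126 mm height carries a dial gauge whose upright axis is at x = -30 mm, y = 0: round dial body 62 mm across, centre 165 mm high, top cap up to 218 mm. The lifting lever sticks out to the stand's -y side
- lift_lever (a joint): lifting lever of the dial gauge, a thin steel bar with a round black finger pad at its end; 0 = level (rest, up), 0.35 rad = fully down on its stop. It springs back by itself. It swings down about an axis along the stand's x, 72 mm from the pad's centre, at (-30, -34, 165) mm in the stand's frame; the pad then goes down 25 mm and 4 mm inwards. About 1.6 N on the pad starts it and 5.2 N takes it fully down
- lever_pad (a point): centre of the top face of the lever's round finger pad (28 mm across, 6 mm thick), 169 mm above the table at rest, 106 mm to the -y side of the stand's middle and at x = -30 mm of the stand. It moves with the lever
- readout: gauge readout, fixed: grey case 150 (x) x 160 (y) x 32 mm, origin at the centre of its underside, with a low sloping display along its far (+x) edge up to 47 mm high. On its top four white keys sit in a 2 x 2 pattern (56 mm apart in x, 58 mm in y), any key in any place. All four are white and stand 12 mm proud of their grey 46 x 48 mm modules
- store_top (a point): centre of the top face of the store key: the long bar, 18 mm (x) by 42 mm (y), 20 mm above the top of the readout's case when not pressed, z up, y along the readout's y
- store_key (a joint): cap of the long bar-shaped store key; its slide joint reads 0 up and 0.008 m fully down (springs back by itself; 1 N to start, 4 N fully down)
- square_top (a point): centre of the top face of the square key, 22 x 22 mm, to be left alone, 20 mm above the top of the readout's case when not pressed, z up, y along the readout's y
- square_key (a joint): cap of the square key; its slide joint reads 0 up and 0.008 m fully down (springs back by itself; 1 N to start, 4 N fully down)
- round_top (a point): centre of the top face of the larger round key, 26 mm across, to be left alone, 20 mm above the top of the readout's case when not pressed, z up, y along the readout's y
- round_key (a joint): cap of the larger round key; its slide joint reads 0 up and 0.008 m fully down (springs back by itself; 1 N to start, 4 N fully down)
- small_top (a point): centre of the top face of the small round key, 16 mm across, to be left alone, 20 mm above the top of the readout's case when not pressed, z up, y along the readout's y
- small_key (a joint): cap of the small round key; its slide joint reads 0 up and 0.008 m fully down (springs back by itself; 1 N to start, 4 N fully down)
- flat: loose glass disc, 84 mm across and 14 mm thick, lying on the stand's base under the gauge spindle; origin at the centre of its underside
- master: loose brass setting master on the table, a stepped round piece 26 mm across and 20 mm high; origin at the centre of its underside
- block: loose steel block on the table, 40 x 40 x 14 mm, with a 12 mm hole; origin at the centre of its underside
Not all that is in view belongs to the job. Several things have the shape of the flat; the one meant has the colours described above.

How it is judged:
On the way, in this order (a step that is already met when the one before it is completed fails the run):
1. the fingers press the lifting lever down (at least 0.28 of its 0.35 rad) (value of joint lift_lever above 0.28 rad and contact force between the fingers and lift_lever above 0.3 N), for 0.1 s.
2. the lever is let go and back up (under 0.04 rad) (value of joint lift_lever below 0.04 rad and contact force between anything else and lift_lever below 0.1 N), for 0.1 s.
3. the fingers press the store key down (at least 6 of its 8 mm), the lever staying up (value of joint store_key above 0.006 m and contact force between the fingers and store_key above 0.3 N and value of joint lift_lever below 0.04 rad), for 0.1 s.
At the end, for the whole second after the job is handed in: After the lever and then the store key were pressed by the fingers, the lever (under 0.04 rad) and all keys (under 1.5 mm) are back up, and the glass disc (within 6 mm), brass master and steel block (within 10 mm) are at rest where they started (value of joint lift_lever below 0.04 rad and value of joint each of store_key, square_key, round_key, small_key below 0.0015 m and distance of flat from where it was at the start of the episode below 0.006 m and distance of each of master, block from where it was at the start of the episode below 0.01 m and linear speed of each of flat, master, block below 0.02 m/s); the robot touches nothing.
It fails at once if another key is pressed (over 2.5 mm) (value of joint any of square_key, round_key, small_key above 0.0025 m).
It fails at once if the lever or the store key is pressed roughly (over 30 N) (contact force between anything else and lift_lever above 30 N or contact force between anything else and store_key above 30 N).
It fails at once if the glass disc (6 mm) or another loose thing (10 mm) is shifted, lifted or carried (distance of flat from where it was at the start of the episode above 0.006 m or distance of any of master, block from where it was at the start of the episode above 0.01 m).
It also fails if it takes over 48 s, if anything falls off the work surface, if the arm or the gripper's body presses on something with over 40 N, if the wrist force passes 120 N, or if a joint passes its speed limit or range.

### The arm

A 7-joint arm with a two-finger parallel gripper is mounted at the origin on the work surface. World frame = base frame: x ahead of the robot, y to its left, z up, the work surface at z = 0. Lengths are in m, angles in rad, forces in N, time in s.
With the tool pointing down it reaches from about 0.425 to 1.025 m from the base axis. Payload 9.4 kg.
Tool frame: the origin (TCP) lies on the centre line of the jaws, within the pads' length; the fingertips stand 19 mm ahead of it and the grasp point (between the pads) is the TCP; z points along the fingers, y is the line along which they close (so a half turn about z gives the same grasp; the last joint's range is limited). The gripper opens to 93 mm and grips with 3 to 60 N. Pads are 15 mm wide; open, the fingers measure 128 mm over their backs; the gripper's body (75 mm by 188 mm) begins 65 mm behind the grasp point.
Start: joints at [-1.326, 0.599, -0.003, 1.599, 0.002, 0.943, -0.08], TCP at [0.229, 0.688, 0.238] pointing down, gripper open.
Joint ranges: [-2.57, 2.57], [-0.35, 1.97], [-1.29, 1.29], [0.11, 2.56], [-1.05, 4.19], [0.11, 1.86], [-2.63, 2.63]. Speed limits (rad/s): [2.22, 2.22, 3.01, 3.01, 3.14, 3.14, 3.14].

### API

Orientations are given as a unit quaternion [w, x, y, z].
In Python, from rig import r gives the robot as it stands. The module is installed in compiled form; this text tells all that it offers.
- The arm moves only by the tool jog_arm, never from a script. Its argument "series" is a list of rows, each a list of 6 numbers: the shift along the world's x, y, z in units of 150 mm (1.0 is 150 mm), then the turn, a rotation vector about the world's x, y, z in units of pi rad (1.0 is pi rad). A call has 1 to 10 rows; each row is the pose to reach, as a shift and turn from the pose commanded when the call began, turning the shorter way round; what a row does not reach only later rows make up. A row lasts 1/10 s, in which the tool goes at most 50 mm and 8.59 degrees, less where a joint would pass 70% of its speed; a pose out of reach is approached as far as the arm can. A call with a number of a shift or a turn outside -1 to 1 is refused whole. A call with a gripper value outside its range is refused whole. "fingers" is the opening, from 0 (shut) to 1 (fully open), set as the call begins (left out, the last holds). The fingers move at their own pace and stop on an object; the grip force is fixed at half the most. Time passes only in rows, so rows that repeat a pose let the fingers close. It gives the time, the measured TCP pose, the force, the opening and the grip force at its end, in the units of the state.
- r.sense(): the state, without advancing time (a new reading comes with each control period).
- r.grab_frame(name): name is "scene" or "top" or "wrist"; returns a dict with "color" (420x560x3 uint8, red, green, blue), "fovy" (degrees; the focal length in pixels is half the picture's height over the tangent of half this angle, whatever the lens; pixels are square), "cx", "cy" (the principal point, pixels), "extrinsics" (4x4, takes a point from world to camera coordinates); the wrist camera has in their place "T_tool_cam" (4x4, takes a point from camera to tool coordinates, whose origin is the TCP and whose axes are the flange's). Camera axes: x right, y down, z forward; pixel columns grow to the right and rows downward; lengths in m; the calibration is good to about 2 mm. A picture is of the moment at which its call begins: read the wrist's pose just before it. There is no depth.
- r.job_done(): hands the job in; it is judged then, once.
Trained networks look in a picture, given as the dict that the camera call returned (one of the last four; its "shot" number tells which), for a name from the list of things; names that differ only in an ending like _2 or _b are one class to them, and where a whole thing is asked for, a point or a joint stands for the part that bears it (a point fixed in the world has none). Each returns a list of dicts, best first, with "confidence" (0 to 1); they miss things now and then, are a little off and sometimes report something else, mostly with a low value. They report only what shows in the picture. A call takes as long as a camera call. They do not tell look-alikes from the thing itself.
- r.look_for(picture, label): "location" ([x, y, z] in m, in world coordinates, good to about 4 mm: the middle of the surface that is visible of it).
The state is a dict: "t": time; "qpos": joint angles; "joint_vel": joint speeds; "joint_torque": joint torques, N m; "eef_pos": TCP position; "orientation": TCP orientation; "force": force on the tool from outside, world axes, zero at the start; "wrist_torque": the same for the moment, N m; "gripper_width": finger opening in m; "gripper_force": force on a finger pad.
Only numpy, scipy, OpenCV 4.12 (cv2) and the standard library are available. Lean on these libraries where they do the work, as an engineer would, in place of code of your own. Each camera call takes 0.05 s, during which the arm holds its last target. There are 200 camera calls.

## Working session

There is one attempt and no reset: what is moved stays moved. The work goes in short steps, Python scripts to look and compute and a tool call to move; the robot and the scene stay as the last step left them, time stands still between calls to the robot, and variables do not carry over. Pictures are saved under pics/ and viewed, at most 10 in all, crops included, and the job is handed in when it is done.

Besides the shell and the picture viewer there is one more tool, called after "Call:" as name(argument=value, ...), one argument or row to a line, values as JSON. jog_arm: Moves the arm, as the interface text tells. Its arguments: {"type":"object","properties":{"series":{"type":"array","items":{"type":"array","items":{"type":"number","minimum":-1,"maximum":1}}},"fingers":{"type":"number"}},"required":["series"]}

```bash
mkdir -p pics; python3 - <<'E'
from rig import r
import cv2
s=r.sense();print(s['t'],s['eef_pos'],s['orientation'],s['gripper_width'])
for n in ['scene','top']:
    p=r.grab_frame(n);cv2.imwrite(f'pics/{n}.png',p['color'][:,:,::-1])
    for l in ['stand','readout','lever_pad','lift_lever','store_top','square_top','round_top','small_top','flat','master','block']:
        print(n,l,[(d['location'] if isinstance(d['location'],list) else d['location'].round(3).tolist(),round(d['confidence'],2)) for d in r.look_for(p,l)][:3])
E
```

```text
0.0 [0.22917437 0.68734164 0.23676971] [-5.56287261e-05  1.60177778e-01  9.87087886e-01 -7.62588085e-04] 0.09291579592254035
scene stand [([0.6231, -0.18, 0.063], 0.81), ([0.6375, 0.2139, 0.0314], 0.3)]
scene readout [([0.6427, 0.2125, 0.0308], 0.72), ([0.6217, -0.1801, 0.0643], 0.68), ([0.4373, 0.0161, 0.0174], 0.57)]
scene lever_pad [([0.5356, -0.2753, 0.1692], 0.4)]
scene lift_lever []
scene store_top [([0.6052, 0.1691, 0.0529], 0.83)]
scene square_top [([0.5523, 0.1817, 0.0512], 0.53)]
scene round_top [([0.6053, 0.1713, 0.05], 0.72), ([0.5633, 0.2359, 0.0539], 0.54), ([0.5493, 0.1858, 0.0511], 0.36)]
scene small_top [([0.6157, 0.2242, 0.0466], 0.44)]
scene flat [([0.562, -0.1751, 0.0626], 0.85), ([0.4199, -0.2011, 0.0153], 0.78), ([0.6317, -0.3392, 0.0155], 0.68)]
scene master [([0.62, -0.0165, 0.0158], 0.6)]
scene block [([0.4383, 0.0169, 0.0164], 0.78), ([0.551, 0.1824, 0.05], 0.46), ([0.6379, 0.2145, 0.0336], 0.24)]
top stand [([0.5868, -0.1907, 0.0593], 0.63)]
top readout [([0.5979, 0.1871, 0.0308], 0.8)]
top lever_pad [([0.5384, -0.2755, 0.1641], 0.8), ([0.4379, 0.0142, 0.012], 0.53), ([0.6115, 0.2151, 0.0511], 0.47)]
top lift_lever [([0.5316, -0.2799, 0.1682], 0.8)]
top store_top [([0.5959, 0.1633, 0.0501], 0.58)]
top square_top [([0.5463, 0.1794, 0.0536], 0.63)]
top round_top [([0.5571, 0.229, 0.0527], 0.47)]
top small_top [([0.6074, 0.2215, 0.0498], 0.53)]
top flat [([0.4138, -0.2073, 0.02], 0.96), ([0.4364, -0.3263, 0.0173], 0.91), ([0.5388, -0.1713, 0.0554], 0.75)]
top master [([0.6127, -0.0257, 0.023], 0.54)]
top block [([0.5889, -0.1916, 0.055], 0.66)]
```

View pics/scene.png

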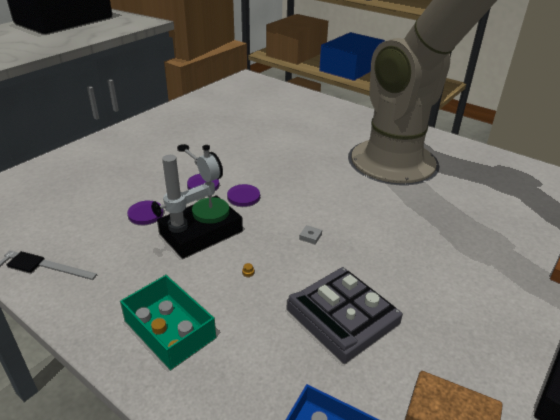

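View pics/top.png

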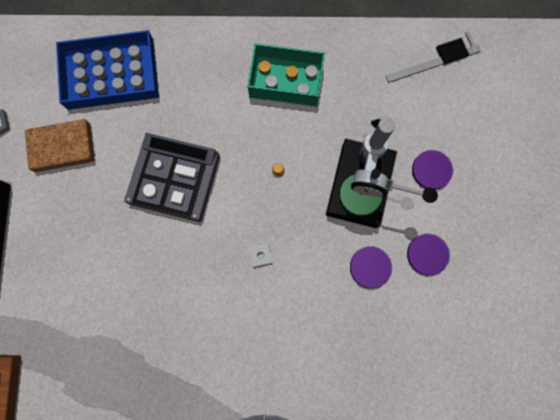

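The scene shows the pad at (183,148) and the bar key at (328,296). The top view shows the bar key at (185,171), the square at (177,197), the large round at (149,190), the small round at (157,163) and the lever pad at (430,195). I'll work out the positions and yaws by calibration.

```bash
cat > h.py <<'E'
import numpy as np
def ray(p,px,z,T=None):
    """world point on plane z seen at pixel px; T = camera-to-world (else from extrinsics)"""
    f=p['color'].shape[0]/2/np.tan(np.radians(p['fovy'])/2)
    T=np.linalg.inv(p['extrinsics']) if T is None else T
    d=T[:3,:3]@np.array([(px[0]-p['cx'])/f,(px[1]-p['cy'])/f,1.]);o=T[:3,3]
    return o+d*(z-o[2])/d[2]
E
python3 - <<'E'
from rig import r
from h import *
t=r.grab_frame('top');s=r.grab_frame('scene')
for n,p,px,z in [('pad',t,(430,195),.169),('pad',s,(183,148),.169),('store',t,(185,171),.052),('store',s,(328,296),.052),('sq',t,(177,197),.052),('rnd',t,(149,190),.052),('sm',t,(157,163),.052),
 ('b1',t,(396,152),.045),('b2',t,(379,226),.045),('b3',t,(328,216),.045),('b4',t,(346,141),.045),('flat',t,(361,194),.059)]:
    print(n,ray(p,px,z).round(3))
E
```

```text
pad [ 0.528 -0.287  0.169]
pad [ 0.529 -0.283  0.169]
store [0.599 0.165 0.052]
store [0.606 0.17  0.052]
sq [0.545 0.179 0.052]
rnd [0.559 0.235 0.052]
sm [0.615 0.223 0.052]
b1 [ 0.645 -0.261  0.045]
b2 [ 0.492 -0.222  0.045]
b3 [ 0.511 -0.121  0.045]
b4 [ 0.667 -0.159  0.045]
flat [ 0.553 -0.185  0.059]
```

Call:
jog_arm(
  series=[
    [0.33,-0.2,0.2,0,0,0],
    [0.66,-0.4,0.4,0,0,0],
    [1,-0.7,0.4,0,0,0],
    [1,-1,0.4,0,0,0],
  ],
  fingers=0,
)

```text
t: 1.7
eef_pos: [0.3689, 0.5658, 0.2958]
orientation: [0.001, 0.161, 0.987, 0.001]
force: [-0.5, -0.7, -1.1]
gripper_width: 0.0655
gripper_force: 0.0
```

Call:
jog_arm(
  series=[
    [0.3,-0.3,0,0,0,0],
    [0.5,-0.6,0,0,0,0],
    [0.7,-0.9,0,0,0,0],
    [0.8,-1,0,0,0,0.017],
    [0.8,-1,0,0,0,0.017],
  ],
)

```text
t: 2.2
eef_pos: [0.4907, 0.4095, 0.2955]
orientation: [0.001, 0.138, 0.99, -0.001]
force: [-0.4, 0.6, 0.1]
gripper_width: 0.0254
gripper_force: 0.0
```

Call:
jog_arm(
  series=[
    [0.15,-0.3,0,0,0,0],
    [0.3,-0.6,0,0,0,0],
    [0.45,-0.9,0,0,0,0],
    [0.5,-1,0,0,0,0],
    [0.5,-1,0,0,0,0],
  ],
)

```text
t: 2.7
eef_pos: [0.5621, 0.263, 0.2952]
orientation: [0.0, 0.136, 0.991, -0.0]
force: [0.2, 1.2, 0.9]
gripper_width: 0.0005
gripper_force: 0.0
```

Call:
jog_arm(
  series=[
    [0.15,-0.2,0,0,0,0],
    [0.2,-0.4,0,0,0,0],
    [0.2,-0.4,0,0,0,0],
    [0.2,-0.4,0,0,0,0],
  ],
)

```text
t: 3.1
eef_pos: [0.5901, 0.2077, 0.295]
orientation: [-0.0, 0.133, 0.991, 0.0]
force: [0.2, 0.8, -0.6]
gripper_width: 0.0004
gripper_force: 0.0
```

```bash
cat > w.py <<'E'
from rig import r
from h import *
import cv2,sys
from scipy.spatial.transform import Rotation as R
def wrist(name,labels):
    s=r.sense();p=r.grab_frame('wrist')
    T=np.eye(4);q=s['orientation'];T[:3,:3]=R.from_quat([q[1],q[2],q[3],q[0]]).as_matrix();T[:3,3]=s['eef_pos']
    T=T@np.array(p['T_tool_cam'])
    print(s['t'],s['eef_pos'],q,s['gripper_width'])
    cv2.imwrite(f'pics/{name}.png',p['color'][:,:,::-1])
    f=p['color'].shape[0]/2/np.tan(np.radians(p['fovy'])/2)
    np.savez(f'pics/{name}.npz',T=T,fovy=p['fovy'],cx=p['cx'],cy=p['cy'],color=p['color'])
    for l in labels: print(l,[(np.round(d['location'],3),round(d['confidence'],2)) for d in r.look_for(p,l)][:2])
E
python3 -c "
from w import *
wrist('w1',['store_top','square_top','round_top','small_top'])"
```

```text
3.1 [0.5901144  0.20769492 0.2949997 ] [-2.28836450e-04  1.33439401e-01  9.91056839e-01  4.65109918e-04] 0.00043647969019817203
store_top [(array([0.598, 0.166, 0.053]), 0.75)]
square_top [(array([0.544, 0.18 , 0.049]), 0.71)]
round_top [(array([0.554, 0.233, 0.051]), 0.69)]
small_top [(array([0.612, 0.226, 0.052]), 0.59)]
```

View pics/w1.png

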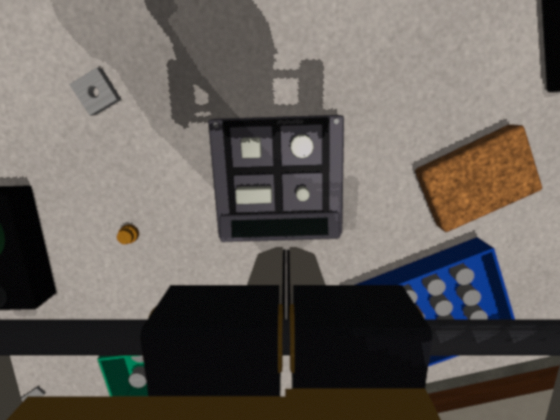

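The bar key is at (254,193), already aligned with the image's horizontal (finger) axis. The square is at (251,150), the large round at (301,146) and the small one at (302,194). Next I go over to the lever while turning.

Call:
jog_arm(
  series=[
    [0,-0.2,0.1,0,0,-0.04],
    [0,-0.4,0.1,0,0,-0.08],
    [0,-0.7,0.1,0,0,-0.12],
    [0,-1,0.1,0,0,-0.16],
    [0,-1,0.1,0,0,-0.16],
  ],
)

```text
t: 3.85
eef_pos: [0.5904, 0.0498, 0.3106]
orientation: [0.001, 0.381, 0.925, -0.001]
force: [-0.6, 0.3, -0.5]
gripper_width: 0.0006
gripper_force: 0.0
```

Call:
jog_arm(
  series=[
    [0,-0.25,0,0,0,-0.04],
    [0,-0.5,0,0,0,-0.08],
    [0,-0.75,0,0,0,-0.12],
    [0,-1,0,0,0,-0.16],
    [0,-1,0,0,0,-0.16],
  ],
)

```text
t: 4.35
eef_pos: [0.5903, -0.0986, 0.3104]
orientation: [0.001, 0.598, 0.801, -0.001]
force: [0.3, 0.3, -0.5]
gripper_width: 0.0004
gripper_force: 0.0
```

Call:
jog_arm(
  series=[
    [-0.1,-0.25,0,0,0,-0.04],
    [-0.2,-0.5,0,0,0,-0.08],
    [-0.3,-0.75,0,0,0,-0.12],
    [-0.5,-1,0,0,0,-0.16],
    [-0.5,-1,0,0,0,-0.173],
  ],
)

```text
t: 4.85
eef_pos: [0.5121, -0.2482, 0.3106]
orientation: [0.001, 0.792, 0.611, -0.001]
force: [-0.2, -0.5, -0.0]
gripper_width: 0.0006
gripper_force: 0.0
```

Call:
jog_arm(
  series=[
    [0,-0.3,0,0,0,0],
    [0,-0.6,0,0,0,0],
    [0,-0.8,0,0,0,0],
    [0,-0.8,0,0,0,0],
    [0,-0.8,0,0,0,0],
  ],
)

```text
t: 5.35
eef_pos: [0.5161, -0.363, 0.3096]
orientation: [-0.0, 0.788, 0.615, 0.0]
force: [-1.0, 0.6, 0.6]
gripper_width: 0.0003
gripper_force: 0.0
```

```bash
python3 -c "
from w import *
wrist('w2',['lever_pad','flat'])"
```

```text
5.35 [ 0.51613749 -0.36297783  0.30957145] [-4.76828875e-04  7.88278624e-01  6.15318272e-01  8.53159034e-05] 0.0002724640536915905
lever_pad [(array([ 0.533, -0.277,  0.169]), 0.86)]
flat [(array([ 0.554, -0.201,  0.057]), 0.78), (array([ 0.411, -0.211,  0.01 ]), 0.65)]
```

View pics/w2.png

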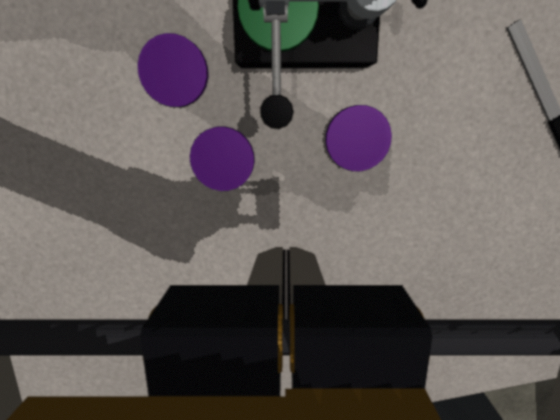

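The pad is at (277,111), with the lever running straight up the image, so the fingers are aligned with the stand.

```bash
python3 -c "
from h import *
for n,px,z in [('w2',(277,111),.169),('w1',(254,193),.052),('w1',(251,150),.052),('w1',(302,194),.052)]:
    p=np.load('pics/%s.npz'%n); print(n,ray(p,px,z,p['T']).round(4), p['T'][:3,3].round(3))"
```

```text
w2 [ 0.528  -0.2853  0.169 ] [ 0.535 -0.286  0.456]
w1 [0.5954 0.1693 0.052 ] [0.515 0.229 0.441]
w1 [0.5468 0.1804 0.052 ] [0.515 0.229 0.441]
w1 [0.6114 0.2231 0.052 ] [0.515 0.229 0.441]
```

Call:
jog_arm(
  series=[
    [0.05,0.2,0,0,0,0],
    [0.09,0.4,-0.2,0,0,0],
    [0.09,0.53,-0.4,0,0,0],
    [0.09,0.53,-0.6,0,0,0],
    [0.09,0.53,-0.7,0,0,0],
    [0.09,0.53,-0.7,0,0,0],
    [0.09,0.53,-0.7,0,0,0],
  ],
)

```text
t: 6.2
eef_pos: [0.5296, -0.2837, 0.2055]
orientation: [0.0, 0.788, 0.615, 0.0]
force: [-0.6, 0.7, 0.1]
gripper_width: 0.0009
gripper_force: 0.0
```

Call:
jog_arm(
  series=[
    [0,0,-0.05,0,0,0],
    [0,0,-0.09,0,0,0],
    [0,0,-0.12,0,0,0],
    [0,0,-0.15,0,0,0],
    [0,0,-0.18,0,0,0],
    [0,0,-0.2,0,0,0],
    [0,0,-0.22,0,0,0],
    [0,0,-0.22,0,0,0],
  ],
)

```text
t: 7.0
eef_pos: [0.5294, -0.2842, 0.1719]
orientation: [-0.0, 0.789, 0.615, 0.0]
force: [0.3, 2.3, 5.2]
gripper_width: 0.0002
gripper_force: 2.3
```

Call:
jog_arm(
  series=[
    [0,0,-0.02,0,0,0],
    [0,0,-0.035,0,0,0],
    [0,0,-0.045,0,0,0],
    [0,0,-0.05,0,0,0],
    [0,0,-0.05,0,0,0],
    [0,0,-0.05,0,0,0],
  ],
)

```text
t: 7.6
eef_pos: [0.5296, -0.2844, 0.1658]
orientation: [0.0, 0.789, 0.615, 0.001]
force: [-1.5, 3.7, 16.3]
gripper_width: 0.0004
gripper_force: 6.7
```

The force rose to 16 N, so the lever is on its stop. I'll release it and go back.

Call:
jog_arm(
  series=[
    [0,0,0.05,0,0,0],
    [0,0,0.1,0,0,0],
    [0,0,0.15,0,0,0],
    [0,0,0.2,0,0,0],
    [0,0,0.3,0,0,0],
    [0,0,0.5,0,0,0],
    [0,0,0.8,0,0,0],
    [0,0,0.97,0,0,0],
    [0,0,0.97,0,0,0],
  ],
)

```text
t: 8.5
eef_pos: [0.5302, -0.2849, 0.3137]
orientation: [0.002, 0.789, 0.615, 0.002]
force: [1.0, 0.6, -0.8]
gripper_width: 0.0005
gripper_force: 0.0
```

```bash
python3 -c "
from w import *
print(r.sense()['force'])
p=r.grab_frame('scene')
print(r.look_for(p,'lever_pad')[:1])
cv2.imwrite('pics/s2.png',cv2.resize(p['color'][100:280,100:300,::-1],None,fx=3,fy=3))"
```

```text
[ 0.9596235   0.5643127  -0.84071408]
[]
```

View pics/s2.png

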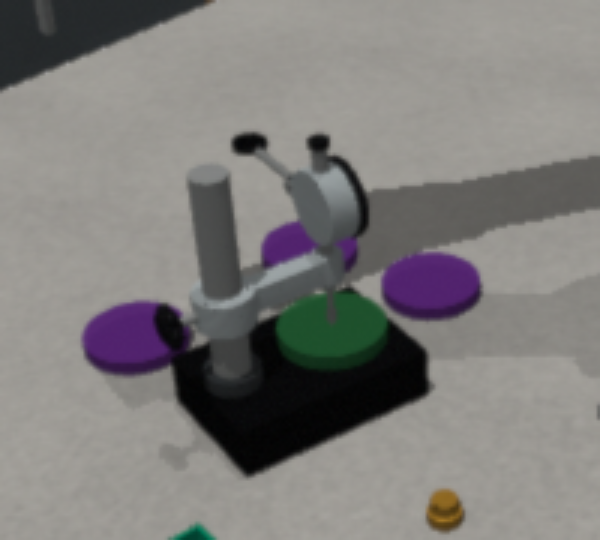

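The lever is back up, with the pad at (249,143) in the crop, and the disc is in place. Now to the store key.

Call:
jog_arm(
  series=[
    [0.05,0.25,0,0,0,0.04],
    [0.1,0.5,0,0,0,0.08],
    [0.15,0.75,0,0,0,0.12],
    [0.15,1,0,0,0,0.16],
    [0.15,1,0,0,0,0.16],
  ],
)

```text
t: 9.1
eef_pos: [0.5513, -0.1283, 0.308]
orientation: [-0.002, 0.607, 0.795, 0.0]
force: [-0.5, -0.5, -0.1]
gripper_width: 0.0005
gripper_force: 0.0
```

Call:
jog_arm(
  series=[
    [0.05,0.25,0,0,0,0.04],
    [0.1,0.5,0,0,0,0.08],
    [0.15,0.75,0,0,0,0.12],
    [0.15,1,0,0,0,0.16],
    [0.15,1,0,0,0,0.16],
  ],
)

```text
t: 9.6
eef_pos: [0.5735, 0.0209, 0.3083]
orientation: [-0.002, 0.39, 0.921, 0.0]
force: [-0.0, 0.5, -0.2]
gripper_width: 0.0008
gripper_force: 0.0
```

Call:
jog_arm(
  series=[
    [0.05,0.25,0,0,0,0.04],
    [0.1,0.5,0,0,0,0.08],
    [0.15,0.75,0,0,0,0.12],
    [0.15,1,0,0,0,0.16],
    [0.15,1,0,0,0,0.173],
    [0.15,1,0,0,0,0.173],
    [0.15,1,0,0,0,0.173],
  ],
)

```text
t: 10.3
eef_pos: [0.5965, 0.1638, 0.3091]
orientation: [-0.001, 0.136, 0.991, -0.001]
force: [0.3, -0.4, 0.3]
gripper_width: 0.0005
gripper_force: 0.0
```

Call:
jog_arm(
  series=[
    [0,0.02,-0.25,0,0,0],
    [0,0.02,-0.5,0,0,0],
    [0,0.02,-0.75,0,0,0],
    [0,0.02,-1,0,0,0],
    [0,0.02,-1,0,0,0],
  ],
)

```text
t: 10.8
eef_pos: [0.5941, 0.1661, 0.1556]
orientation: [-0.004, 0.135, 0.991, -0.002]
force: [-0.2, -0.7, 0.5]
gripper_width: 0.0008
gripper_force: 0.0
```

Call:
jog_arm(
  series=[
    [0,0,-0.2,0,0,0],
    [0,0,-0.35,0,0,0],
    [0,0,-0.45,0,0,0],
    [0,0,-0.45,0,0,0],
    [0,0,-0.45,0,0,0],
  ],
)

```text
t: 11.3
eef_pos: [0.5973, 0.1683, 0.0936]
orientation: [0.0, 0.134, 0.991, 0.0]
force: [-0.1, -0.4, 0.1]
gripper_width: 0.0002
gripper_force: 0.0
```

```bash
python3 -c "
from w import *
wrist('w3',[])
p=r.grab_frame('scene')
a=cv2.resize(p['color'][200:360,240:420,::-1],None,fx=2.2,fy=2.2);b=cv2.resize(cv2.imread('pics/w3.png'),(400,352))[:a.shape[0]]
cv2.imwrite('pics/s3.png',np.hstack([a[:352],b]))"
```

```text
11.3 [0.59725887 0.16833513 0.09364731] [4.68174331e-04 1.34265081e-01 9.90945334e-01 1.14353308e-04] 0.00022772363948767764
```

View pics/s3.png

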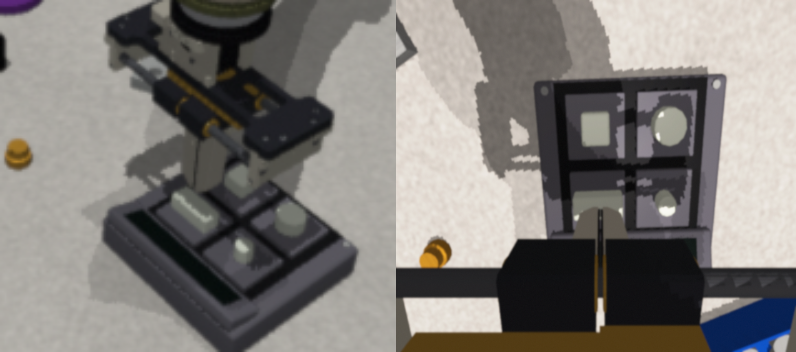

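The fingertips are right over the bar key, centred at column ~598 of the right-hand view. Pressing it now.

Call:
jog_arm(
  series=[
    [0,0,-0.06,0,0,0],
    [0,0,-0.12,0,0,0],
    [0,0,-0.15,0,0,0],
    [0,0,-0.165,0,0,0],
    [0,0,-0.18,0,0,0],
    [0,0,-0.19,0,0,0],
    [0,0,-0.19,0,0,0],
  ],
)

```text
t: 12.1
eef_pos: [0.5964, 0.1686, 0.064]
orientation: [-0.0, 0.134, 0.991, -0.0]
force: [-1.7, 0.4, 3.2]
gripper_width: 0.0007
gripper_force: 1.8
```

Call:
jog_arm(
  series=[
    [0,0,-0.01,0,0,0],
    [0,0,-0.015,0,0,0],
    [0,0,-0.02,0,0,0],
    [0,0,-0.02,0,0,0],
    [0,0,-0.02,0,0,0],
  ],
)

```text
t: 12.6
eef_pos: [0.5965, 0.1686, 0.0629]
orientation: [0.0, 0.134, 0.991, 0.0]
force: [-5.9, -1.3, 24.2]
gripper_width: 0.0008
gripper_force: 11.6
```

Call:
jog_arm(
  series=[
    [0,0,0.03,0,0,0],
    [0,0,0.08,0,0,0],
    [0,0,0.2,0,0,0],
    [0,0,0.5,0,0,0],
    [0,0,0.8,0,0,0],
    [0,0,1,0,0,0],
    [0,0,1,0,0,0],
    [0,0,1,0,0,0],
  ],
)

```text
t: 13.4
eef_pos: [0.5968, 0.1686, 0.2116]
orientation: [0.001, 0.134, 0.991, 0.0]
force: [-0.3, 0.3, 0.2]
gripper_width: 0.0002
gripper_force: 0.0
```

```bash
python3 -c "
from w import *
print(r.sense()['force'],r.sense()['joint_vel'].round(3))
wrist('w4',['store_top','square_top','master'])"
```

```text
[-0.27394087  0.30106139  0.21745093] [-0.     0.033 -0.004  0.023  0.    -0.008  0.002]
13.4 [0.59683029 0.16860215 0.21162246] [7.38002345e-04 1.33814111e-01 9.91006109e-01 3.62286382e-04] 0.0001842903332906681
store_top [(array([0.598, 0.162, 0.054]), 0.9)]
square_top [(array([0.544, 0.176, 0.052]), 0.55)]
master [(array([ 0.61 , -0.018,  0.015]), 0.58)]
```

View pics/w4.png

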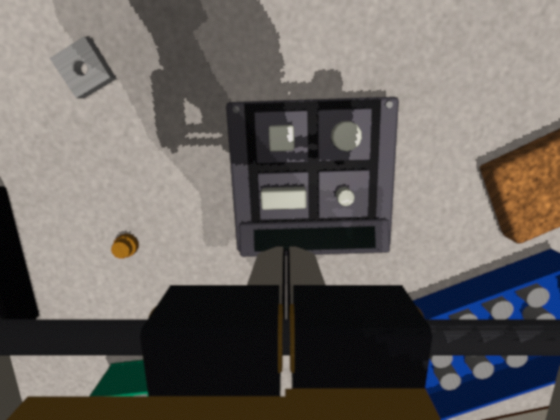

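All keys are up (bar key at (284,199)), and the master at (124,246) and block at (82,67) are undisturbed.

```bash
python3 -c "
from rig import r
print(r.job_done())"
```

```text
the job is handed in; nothing more can be done
None
```

I pressed the lever down to its stop (about 16 N) and it sprang back. I then pressed the store key fully down (about 24 N) and withdrew. No other key was touched, the disc, master and block look undisturbed, and the job was handed in at about 13.5 s; no verdict was returned.

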